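# Fit the splash guard and hold the homogeniser in the sample tube

### The job

Get the sample ready for homogenising: push the orange splash guard fully home over the mouth of the sample tube in the cooling block and let go of it, then take the hand-held homogeniser out of its stand and lower its shaft down the middle of the guard's hole, without its touching the guard or the tube, until the yellow ring on the shaft is level with the top of the guard. Finish holding the homogeniser there, upright, still and centred in the hole, and leave the jars, the reagent bottle and the slide box where they are.

Things in the scene. Friction and masses are not known exactly. Their poses are not given: they have to be found in the camera images.
- splash_guard: Loose orange plastic cap, 46 mm across, 40 mm tall, 40 to 85 g, upright on its open skirt. Origin: centre of its underside, z up. Bore 38 mm (flared to 42 over the lowest 5 mm) up to a flat shoulder at 26 mm; head 14 mm thick above it, with a guide hole. Home: the shoulder rests on the tube's rim, origin 26 mm below the rim. 1 to 2 mm of play all round; goes on by its own weight or a light push
- guide_hole (a point): Centre of the upper mouth of the guide hole (20 mm diameter, 14 mm long) in the splash guard: 40 mm above the guard's origin, level with its top face
- cooling_block: Fixed foam tray 140 x 130 x 10 mm carrying an aluminium block (110 x 100 mm, top face 50 mm above the bench) with the open pale plastic sample tube, 34 mm outside and 28 mm inside diameter, held upright in its middle. Origin: on the bench under the tube's axis, z up
- tube_rim (a point): Centre of the mouth of the sample tube, level with its rim: 97 mm above the bench, 47 mm above the block's top face. The rim's outer edge is bevelled 1.5 mm; the tube is 81 mm deep inside
- homogeniser: Loose cordless homogeniser, 215 mm long, 180 to 365 g, upright in its stand. Origin: shaft tip, z up along its axis. Steel shaft 8 mm diameter up to z = 83 mm; dark nose 19 mm from 83 to 95; white round body 34 mm from 95 to 215 (flat top), its lower shoulder resting in the stand's cup. Grip the body near z = 175 mm from above, lift straight up
- shaft_tip (a point): Tip of the homogeniser's shaft (its origin)
- depth_ring (a point): Middle of the yellow ring (4 mm high) on the homogeniser's shaft, on its axis, 65 mm above the tip
- stand: Fixed grey stand. Origin: on the bench under the axis of its black cup, z up. Base plate 130 x 110 x 10 mm. Cup 43 mm outside, 38 mm inside diameter, lip 121 mm and seat 111 mm above the bench, open below (25 mm hole) for nose and shaft; once the shaft's tip is above 121 mm it is clear. Post 60 mm from the cup's axis on the stand's +x side, no higher than the seat
- jar_red: Bystander: loose control jar with black lid and red, yellow and blue bands, 45 mm diameter, 72 mm tall; origin at its underside
- jar_orange: Bystander: loose control jar with black lid and yellow, orange and blue bands, 45 mm diameter, 72 mm tall; origin at its underside
- reagent: Bystander: loose amber bottle with blue cap, 60 mm diameter, 125 mm tall; origin at its underside
- slide_box: Bystander: loose flat blue box for microscope slides, 92 x 142 x 36 mm; origin at its underside
There are look-alikes about, which are no part of the job. What is shaped like the stand but green or red is not meant.

How it is judged:
On the way, in this order (a step that is already met when the one before it is completed fails the run):
1. the splash guard is fully home on the tube, and let go (z of splash_guard in the frame of tube_rim below -0.023 m and horizontal distance between splash_guard and tube_rim below 0.004 m and angle between splash_guard's own z axis and vertical below 0.06 rad and contact force between the fingers and splash_guard below 0.05 N), for 0.3 s.
2. the homogeniser is lifted out of its stand by the gripper, its tip above the guard (z of shaft_tip in the frame of guide_hole above 0.003 m and contact force between the fingers and homogeniser above 1 N and contact force between homogeniser and stand below 0.05 N), for 0.1 s.
3. the shaft's tip has entered the guide hole (z of shaft_tip in the frame of guide_hole below -0.005 m and horizontal distance between shaft_tip and guide_hole below 0.007 m), for 0.1 s.
At the end, for the whole second after the job is handed in: Guard home on the tube (3 mm down, 4 mm sideways, 0.06 rad), not touched by fingers. Homogeniser held still by the fingers alone, upright to 0.06 rad, clear of guard and tube; ring level with the guard's top to 6 mm and 4 mm from the hole's centre, tip 5.5 mm from its axis (all of step 1 and z of depth_ring in the frame of guide_hole between -0.006 and 0.006 m and horizontal distance between depth_ring and guide_hole below 0.004 m and horizontal distance between shaft_tip and guide_hole below 0.0055 m and angle between homogeniser's own z axis and vertical below 0.06 rad and linear speed of homogeniser below 0.01 m/s and angular speed of homogeniser below 0.1 rad/s and contact force between the fingers and homogeniser above 1 N and contact force between homogeniser and splash_guard below 0.05 N and contact force between homogeniser and cooling_block below 0.05 N); the arm keeps its last pose, push and grip.
It fails at once if the homogeniser touches the splash guard (contact force between homogeniser and splash_guard above 0.05 N).
It fails at once if the homogeniser touches the tube or its cooling block (contact force between homogeniser and cooling_block above 0.05 N).
It fails at once if a jar, the reagent bottle or the slide box is moved by more than 20 mm (distance of any of jar_red, jar_orange, reagent, slide_box from where it was at the start of the episode above 0.02 m).
It also fails if it takes over 72 s, if anything falls off the work surface, if the arm or the gripper's body presses on something with over 40 N, if the wrist force passes 120 N, or if a joint passes its speed limit or range.

### The arm

A 7-joint arm with a two-finger parallel gripper is mounted at the origin on the work surface. World frame = base frame: x ahead of the robot, y to its left, z up, the work surface at z = 0. Lengths are in m, angles in rad, forces in N, time in s.
With the tool pointing down it reaches from about 0.35 to 0.9 m from the base axis. Payload 8.1 kg.
Tool frame: the origin (TCP) lies on the front face of the gripper's body, between the roots of the fingers; the fingertips stand 66 mm ahead of it and the grasp point (between the pads) lies 47 mm ahead of it (arm.grip_depth is the distance from the TCP to the grasp point, in m); z points along the fingers, y is the line along which they close (so a half turn about z gives the same grasp; the last joint's range is limited). The gripper opens to 92 mm and grips with 3 to 60 N. Pads are 19 mm wide; open, the fingers measure 130 mm over their backs; the gripper's body (75 mm by 190 mm) begins 47 mm behind the grasp point.
Start: joints at [1.193, 0.434, 0.025, 1.573, -0.012, 1.134, -0.075], TCP at [0.17, -0.602, 0.292] pointing down, gripper open.
Joint ranges: [-2.62, 2.62], [-0.44, 2.09], [-1.27, 1.32], [0.08, 2.57], [-1.32, 4.46], [0.12, 2], [-2.74, 2.74]. Speed limits (rad/s): [2.22, 2.22, 3.01, 3.01, 3.14, 3.14, 3.14].

### API

Orientations are given as a unit quaternion [w, x, y, z].
In Python, from bench import arm, get_image, camera_params gives the robot as it stands.
- The arm moves only by the tool arm_command, never from a script. Its arguments are lists of equal length, an entry for each row: "grip": the opening, from -1 (shut) to 1 (fully open); "xyz": the shift along the tool's x, y, z as a fraction of full scale, a list of three; "angular": the turn, a rotation vector about the tool's x, y, z as a fraction of full scale, a list of three. A call has 1 to 10 rows; each row shifts and turns the commanded pose from where the row before left it, along the tool's axes as they then stand; what a row does not reach is not made up. Full scale, the value 1, is 500 mm for a shift and 360 degrees for a turn. A row lasts 1/8 s, in which the tool goes at most 62.5 mm and 10.7 degrees, less where a joint would pass 70% of its speed; a pose out of reach is approached as far as the arm can. A call with a number of a shift or a turn outside -1 to 1 is refused whole. A call with a gripper value outside its range is refused whole. The fingers move at their own pace and stop on an object; "force" is the grip in N (left out, the last holds). Time passes only in rows, so rows that do not move let the fingers close. It gives the time, the measured TCP pose, the force, the opening and the grip force at its end, in the units of the state.
- arm.observe(): the state, without advancing time (a new reading comes with each control period).
- get_image(name): name is "scene" or "top" or "wrist"; returns the picture (480x640x3 uint8, red, green, blue); there is no depth.
- camera_params(name): a dict with "fovy" (degrees; the focal length in pixels is half the picture's height over the tangent of half this angle, whatever the lens; pixels are square), "cx", "cy" (the principal point, pixels), "rvec" (rotation vector, rad) and "tvec" (3), from world to camera coordinates, as OpenCV has them; the wrist camera has in their place "mount" (4x4, takes a point from camera to tool coordinates, whose origin is the TCP and whose axes are the flange's). Camera axes: x right, y down, z forward; pixel columns grow to the right and rows downward; lengths in m; the calibration is good to about 2 mm. A picture is of the moment at which its call begins: read the wrist's pose just before it. camera_params takes no time and is no camera call.
- arm.sign_off(): hands the job in; it is judged then, once.
The state is a dict: "clock": time; "q": joint angles; "joint_vel": joint speeds; "effort": joint torques, N m; "ee_pos": TCP position; "tcp_rot": TCP orientation; "force": force on the tool from outside, world axes, zero at the start; "torque": the same for the moment, N m; "width": finger opening in m; "grip_force": force on a finger pad.
Only numpy, scipy, OpenCV 4.12 (cv2) and the standard library are available. Lean on these libraries where they do the work, as an engineer would, in place of code of your own. Each camera call takes 0.05 s, during which the arm holds its last target. There are 200 camera calls.

## Working session

There is one attempt and no reset: what is moved stays moved. The work goes in short steps, Python scripts to look and compute and a tool call to move; the robot and the scene stay as the last step left them, time stands still between calls to the robot, and variables do not carry over. Pictures are saved under pics/ and viewed, at most 10 in all, crops included, and the job is handed in when it is done.

Besides the shell and the picture viewer there is one more tool, called after "Emit:" as name(argument=value, ...), one argument or row to a line, values as JSON. arm_command: Moves the arm, as the interface text tells. Its arguments: {"type":"object","properties":{"grip":{"type":"array","items":{"type":"number"}},"xyz":{"type":"array","items":{"type":"array","items":{"type":"number"}}},"angular":{"type":"array","items":{"type":"array","items":{"type":"number"}}},"force":{"type":"number"}},"required":["grip","xyz","angular"]}

```bash
mkdir -p pics
cat > h.py <<'E'
import numpy as np, cv2
from bench import arm, get_image, camera_params
from scipy.spatial.transform import Rotation as R
def K(p): 
    f=240/np.tan(np.radians(p["fovy"])/2); return f
def cam(name):
    p=camera_params(name); f=K(p)
    if "mount" in p:
        s=arm.observe(); T=np.eye(4); w,x,y,z=s["tcp_rot"]; T[:3,:3]=R.from_quat([x,y,z,w]).as_matrix(); T[:3,3]=s["ee_pos"]
        M=T@np.array(p["mount"]); return f,p["cx"],p["cy"],M[:3,:3],M[:3,3]
    Rm=R.from_rotvec(np.ravel(p["rvec"])).as_matrix(); return f,p["cx"],p["cy"],Rm.T,-Rm.T@np.ravel(p["tvec"])
def ray(c,u,v):
    f,cx,cy,Rm,o=c; return o,Rm@np.array([(u-cx)/f,(v-cy)/f,1])
def onz(c,u,v,z):
    o,d=ray(c,u,v); return o+d*(z-o[2])/d[2]
def proj(c,P):
    f,cx,cy,Rm,o=c; q=Rm.T@(np.array(P)-o); return np.array([cx+f*q[0]/q[2],cy+f*q[1]/q[2]])
def shot(name,fn):
    c=cam(name); im=get_image(name); cv2.imwrite("pics/"+fn,im[:,:,::-1]); return c,im
E
python3 - <<'E'
from h import *
for n in("top","scene"):
    c,_=shot(n,n+"0.png"); print(n,c[0],c[4],c[3][:,2])
    print({k:v for k,v in camera_params(n).items() if k not in("rvec","tvec")})
print(camera_params("wrist")); print(arm.observe())
E
```

```text
top 532.6379263065768 [ 0.22545195 -0.1350998   1.54843486] [ 0.22080297 -0.01673124 -0.97517491]
{'fovy': 48.51146530519441, 'cx': 322.3017037008428, 'cy': 238.05722961339038}
scene 573.3844532048631 [ 1.12890016 -0.45197874  1.17664457] [-0.45484495  0.24940052 -0.85493594]
{'fovy': 45.425185694433225, 'cx': 320.3474480282612, 'cy': 244.24035114120892}
{'fovy': 61.47868685901211, 'cx': 318.28251265320756, 'cy': 233.04810524366232, 'mount': array([[-3.53323446e-04, -9.51850421e-01, -3.06562638e-01,
         8.41678174e-02],
       [ 9.99999936e-01, -3.17488697e-04, -1.66757680e-04,
         1.85794075e-04],
       [ 6.13981952e-05, -3.06562677e-01,  9.51850472e-01,
        -9.25754826e-02],
       [ 0.00000000e+00,  0.00000000e+00,  0.00000000e+00,
         1.00000000e+00]])}
{'clock': 0.1, 'q': array([ 1.19337402,  0.43516519,  0.02500297,  1.57403037, -0.01159826,
        1.13400917, -0.07509588]), 'joint_vel': array([ 0.00094092, -0.00245138,  0.00095185, -0.00366425, -0.00019573,
        0.00218023,  0.00024426]), 'effort': array([ 2.72617581e-03, -6.69120669e+01,  9.87878367e-01, -3.15144432e+01,
       -6.04901905e-02,  3.72728601e-02,  7.39928601e-05]), 'ee_pos': array([ 0.16944617, -0.60119628,  0.29150696]), 'tcp_rot': array([-7.12865023e-04,  9.90579929e-01,  1.36933799e-01, -1.72825301e-04]), 'force': array([ 0.27849675,  0.49200642, -0.02310385]), 'torque': array([ 0.01927917,  0.00714324, -0.04061554]), 'grip_force': 0.0, 'width': 0.09143997137988277}
```

View pics/top0.png

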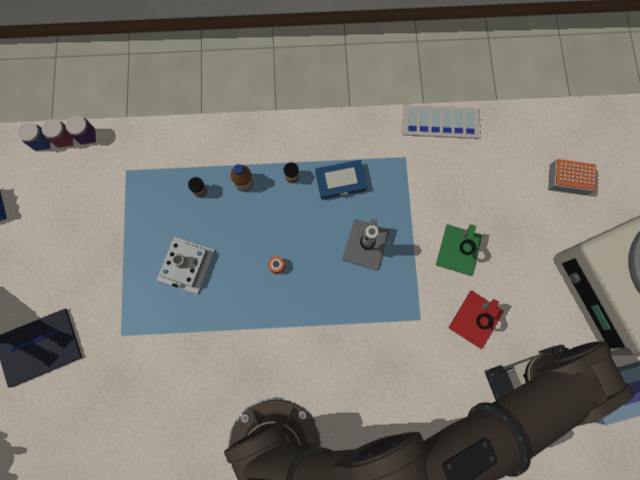

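View pics/scene0.png

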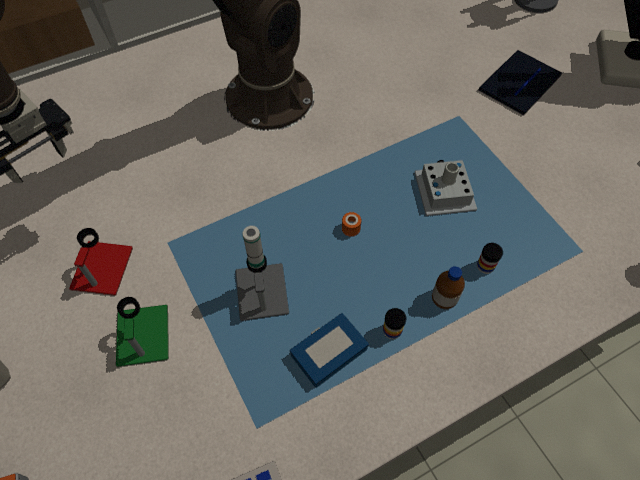

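The top view shows the guard at (277,265), the tube mouth at about (181,260) and the homogeniser's top at (372,230) in the grey stand. In the scene view they are at (352,218), (450,167) and (252,231).

Run:
```python
from h import *
t=cam("top");s=cam("scene")
for n,a,b,z in(("guard",(277,265),(352,217),.04),("tube",(181,260),(450,167),.097),("homog",(372,230),(252,231),.231),("jarred/left",(197,186),(491,250),.072),("jar2",(291,171),(395,315),.072),("reagent",(239,170),(455,272),.125),("box",(342,180),(330,347),.036)):
    print(n,onz(t,*a,z).round(4),onz(s,*b,z).round(4))
# fine: segment orange in top and scene
for nm in("top","scene"):
    im=cv2.imread(f"pics/{nm}0.png"); 
    big=[cv2.resize(im[y-40:y+40,x-60:x+60],None,fx=4,fy=4,interpolation=cv2.INTER_CUBIC) for x,y in ([(277,265),(181,260),(372,230)] if nm=="top" else [(352,218),(450,175),(252,240)])]
    cv2.imwrite(f"pics/{nm}c.png",cv2.resize(np.vstack(big),(0,0),fx=.6,fy=.6))
```

```text
guard [ 0.4944 -0.027   0.04  ] [ 0.4938 -0.0176  0.04  ]
tube [0.5118 0.2334 0.097 ] [0.514  0.2398 0.097 ]
homog [ 0.5383 -0.2852  0.231 ] [ 0.5349 -0.2788  0.231 ]
jarred/left [0.733  0.1948 0.072 ] [0.7382 0.1981 0.072 ]
jar2 [ 0.7653 -0.0794  0.072 ] [ 0.7686 -0.0759  0.072 ]
reagent [0.7562 0.0649 0.125 ] [0.7637 0.0683 0.125 ]
box [ 0.7425 -0.229   0.036 ] [ 0.753  -0.2228  0.036 ]
```

Emit:
arm_command(
  grip=[1,1,1,1,1,1,1,1,1,1],
  xyz=[
    [0,0,0],
    [0,0,0],
    [0.054,-0.096,0],
    [0.054,-0.096,0],
    [0.054,-0.096,0],
    [0.054,-0.096,0],
    [0.054,-0.096,0],
    [0.054,-0.096,0],
    [0.054,-0.096,0],
    [0.054,-0.096,0],
  ],
  angular=[
    [0,0,0.0219],
    [0,0,0.0219],
    [0,0,0],
    [0,0,0],
    [0,0,0],
    [0,0,0],
    [0,0,0],
    [0,0,0],
    [0,0,0],
    [0,0,0],
  ],
)

```text
clock: 1.35
ee_pos: [0.3862, -0.216, 0.2922]
tcp_rot: [0.0, 1.0, -0.0, 0.0]
force: [0.8, -1.3, 1.2]
width: 0.092
grip_force: 0.0
```

View pics/topc.png

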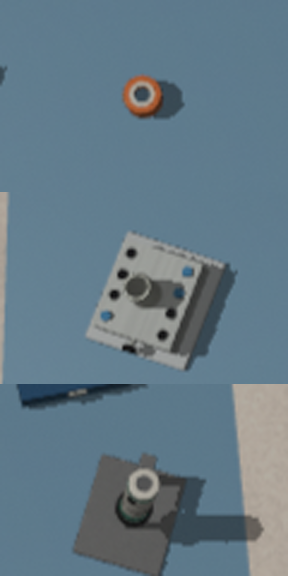

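The crops confirm the guard, tube and homogeniser. Now closing in over the guard.

Emit:
arm_command(
  grip=[1,1,1,1,1,1],
  xyz=[
    [0.054,-0.097,0.04],
    [0.054,-0.097,0.04],
    [0.054,-0.097,0.04],
    [0.054,-0.097,0.04],
    [0,0,0],
    [0,0,0],
  ],
  angular=[
    [0,0,0],
    [0,0,0],
    [0,0,0],
    [0,0,0],
    [0,0,0],
    [0,0,0],
  ],
)

```text
clock: 2.1
ee_pos: [0.4934, -0.0241, 0.2118]
tcp_rot: [0.0, 1.0, -0.0, -0.001]
force: [0.6, -1.2, 0.2]
width: 0.092
grip_force: 0.0
```

```bash
cat >> h.py <<'E'
def ell(im,lo,hi,uv=None,amin=200):
    "fit ellipse to the largest blob in an HSV range"
    h=cv2.cvtColor(im,cv2.COLOR_RGB2HSV); m=cv2.inRange(h,lo,hi)
    m=cv2.morphologyEx(m,cv2.MORPH_OPEN,np.ones((3,3)))
    cs=[c for c in cv2.findContours(m,cv2.RETR_CCOMP,cv2.CHAIN_APPROX_NONE)[0] if cv2.contourArea(c)>amin]
    return [(cv2.contourArea(c),cv2.fitEllipse(c)) for c in sorted(cs,key=cv2.contourArea)[::-1]]
E
python3 - <<'E'
from h import *
c,im=shot("wrist","w1.png"); print(arm.observe()["ee_pos"])
for a,e in ell(im,(3,120,60),(18,255,255))[:6]: print(a,e,onz(c,*e[0],.04))
E
```

```text
[ 0.49339915 -0.0247996   0.21219397]
3195.5 ((315.1778869628906, 221.29409790039062), (63.219390869140625, 64.90715789794922), 129.86109924316406) [ 0.50064579 -0.02195403  0.04      ]
1657.5 ((315.5743103027344, 223.64950561523438), (45.204830169677734, 46.764522552490234), 93.79962158203125) [ 0.49897009 -0.02222029  0.04      ]
```

View pics/w1.png

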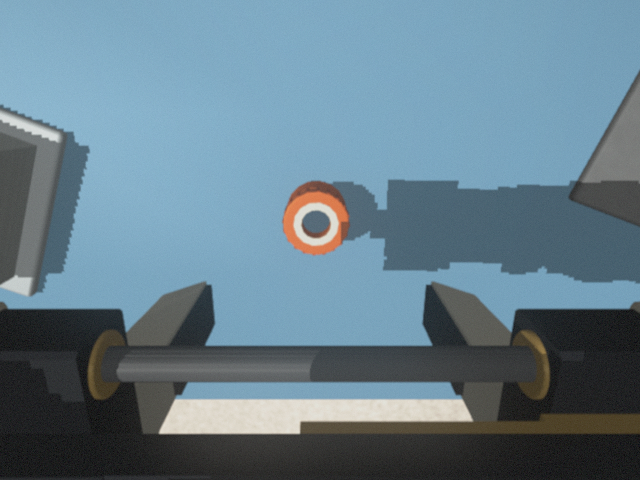

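The guard's white ring is centred at (315.6,223.6) in the wrist view, which puts the guard at about (0.499,-0.022). Descending and gripping.

Emit:
arm_command(
  grip=[1,1,1,1,1,1,-1,-1,-1,-1],
  xyz=[
    [0.011,-0.005,0.055],
    [0,0,0.055],
    [0,0,0.055],
    [0,0,0.055],
    [0,0,0.053],
    [0,0,0],
    [0,0,0],
    [0,0,0],
    [0,0,0],
    [0,0,0],
  ],
  angular=[
    [0,0,0],
    [0,0,0],
    [0,0,0],
    [0,0,0],
    [0,0,0],
    [0,0,0],
    [0,0,0],
    [0,0,0],
    [0,0,0],
    [0,0,0],
  ],
  force=10,
)

```text
clock: 3.4
ee_pos: [0.4996, -0.0213, 0.0761]
tcp_rot: [0.0, 1.0, -0.0, 0.0]
force: [-0.6, 0.4, 0.5]
width: 0.0563
grip_force: 0.0
```

Emit:
arm_command(
  grip=[-1,-1,-1,-1,-1,-1,-1,-1,-1,-1],
  xyz=[
    [0,0,0],
    [0,0,0],
    [0,0,-0.09],
    [0,0,-0.1],
    [-0.03,-0.1,-0.1],
    [-0.03,-0.1,0],
    [-0.03,-0.1,0],
    [-0.03,-0.1,0],
    [-0.02,-0.1,0],
    [0,0,0],
  ],
  angular=[
    [0,0,0],
    [0,0,0],
    [0,0,0],
    [0,0,0],
    [0,0,0],
    [0,0,0],
    [0,0,0],
    [0,0,0],
    [0,0,0],
    [0,0,0],
  ],
  force=10,
)

```text
clock: 4.65
ee_pos: [0.43, 0.2265, 0.2141]
tcp_rot: [-0.001, 1.0, 0.003, -0.0]
force: [-0.3, 0.2, -0.5]
width: 0.0464
grip_force: 10.0
```

Run:
```python
from h import *
s=arm.observe(); print(s["clock"],s["ee_pos"],s["width"],s["grip_force"],s["joint_vel"].round(3))
c,im=shot("wrist","w2.png"); print(arm.observe()["ee_pos"])
for a,e in ell(im,(3,120,60),(18,255,255))[:6]: print(a,e,onz(c,*e[0],.04+s["ee_pos"][2]-.076)-s["ee_pos"])
```

```text
4.65 [0.42995108 0.22648619 0.21411522] 0.046374239392491134 10.000274630729109 [ 0.058 -0.007  0.061  0.025  0.014  0.01   0.051]
[0.43067006 0.22382297 0.21382346]
3871.0 ((319.8672790527344, 322.51123046875), (87.97935485839844, 112.73430633544922), 83.510986328125) [ 0.00890005 -0.00038955 -0.036     ]
541.5 ((318.1695556640625, 387.04339599609375), (11.588464736938477, 67.64292907714844), 89.61378479003906) [-1.89684737e-02  4.87581104e-05 -3.60000000e-02]
399.0 ((318.6960754394531, 339.6929626464844), (10.270004272460938, 67.76426696777344), 89.92005157470703) [ 1.78469892e-03 -1.45718695e-05 -3.60000000e-02]
```

View pics/w2.png

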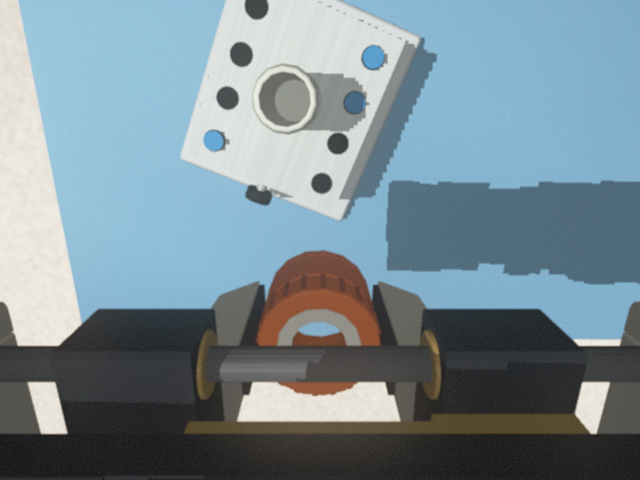

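The wrist view shows the tube mouth around (285,99) with the guard gripped upright at about (318,340). Both circle centres now need fitting.

```bash
cat >> h.py <<'E'
from scipy.optimize import minimize
from scipy.ndimage import map_coordinates
TH=np.linspace(0,2*np.pi,180,endpoint=False)
def circ(c,P,r): 
    return np.array([proj(c,[P[0]+r*np.cos(t),P[1]+r*np.sin(t),P[2]]) for t in TH])
def fitc(c,ch,z,xy,r,free=False,dr=.0012,sign=1,mask=None):
    "circle (radius r at height z) whose outside-minus-inside contrast is greatest"
    ch=cv2.GaussianBlur(ch.astype(np.float32),(0,0),.8)
    def cost(p):
        P=[p[0],p[1],z]; rr=p[2] if free else r
        v=[]
        for s in(1,-1):
            q=circ(c,P,rr+s*dr); v.append(map_coordinates(ch,[q[:,1],q[:,0]],order=1,mode="nearest"))
        d=sign*(v[0]-v[1]); 
        if mask is not None:
            q=circ(c,P,rr); d=d[mask(q)]
        return -np.clip(d,-40,40).mean()
    x0=list(xy)+([r] if free else [])
    best=None
    for a in(-.006,0,.006):
        for b in(-.006,0,.006):
            s=np.array(x0); s[0]+=a; s[1]+=b
            m=minimize(cost,s,method="Nelder-Mead",options=dict(initial_simplex=np.vstack([s]+[s+np.eye(len(s))[i]*.003 for i in range(len(s))]),xatol=1e-5))
            if best is None or m.fun<best.fun: best=m
    return best.x,best.fun
E
python3 - <<'E'
from h import *
c,im=shot("wrist","w3.png"); s=arm.observe(); p=s["ee_pos"]; print(p,s["tcp_rot"])
g=im.mean(2)
print("tube in",fitc(c,g,.097,onz(c,286,98,.097)[:2],.014))
print("tube in free",fitc(c,g,.097,onz(c,286,98,.097)[:2],.014,True))
f=im[:,:,2]  # blue: white vs orange
zt=p[2]-.076+.04
m=lambda q:(q[:,1]<342)|(q[:,1]>388)
for r in(.0130,.0140,.015): print("guard ring",r,fitc(c,f,zt,p[:2],r,sign=-1,mask=m))
cc=[onz(c,318,v,zt)[0]-p[0] for v in(308,342,395)];print(cc)
# colour profile down column 318
print([(v,*im[v,318]) for v in range(296,350,3)]); print([(v,*im[v,318]) for v in range(380,402,3)])
E
```

```text
[0.43118638 0.22214065 0.21369162] [ 2.82491091e-04  9.99999802e-01  4.86477282e-04 -2.80620078e-04]
tube in (array([0.51850573, 0.24381044]), np.float64(-18.336109161376953))
tube in free (array([0.5157673 , 0.24034482, 0.01506561]), np.float64(-22.923309326171875))
guard ring 0.013 (array([0.43315059, 0.22334372]), np.float64(-34.42626953125))
guard ring 0.014 (array([0.43138432, 0.22377578]), np.float64(-40.0))
guard ring 0.015 (array([0.43062388, 0.22401565]), np.float64(-40.0))
[np.float64(0.01414478368847899), np.float64(0.00019957891067046152), np.float64(-0.023275047954864236)]
[(296, np.uint8(143), np.uint8(82), np.uint8(53)), (299, np.uint8(148), np.uint8(84), np.uint8(57)), (302, np.uint8(149), np.uint8(88), np.uint8(59)), (305, np.uint8(143), np.uint8(82), np.uint8(50)), (308, np.uint8(144), np.uint8(96), np.uint8(74)), (311, np.uint8(146), np.uint8(146), np.uint8(140)), (314, np.uint8(146), np.uint8(145), np.uint8(137)), (317, np.uint8(146), np.uint8(145), np.uint8(137)), (320, np.uint8(145), np.uint8(144), np.uint8(139)), (323, np.uint8(133), np.uint8(172), np.uint8(197)), (326, np.uint8(130), np.uint8(173), np.uint8(198)), (329, np.uint8(133), np.uint8(177), np.uint8(204)), (332, np.uint8(134), np.uint8(175), np.uint8(203)), (335, np.uint8(128), np.uint8(155), np.uint8(173)), (338, np.uint8(113), np.uint8(70), np.uint8(44)), (341, np.uint8(113), np.uint8(68), np.uint8(46)), (344, np.uint8(110), np.uint8(67), np.uint8(48)), (347, np.uint8(64), np.uint8(62), np.uint8(62))]
[(380, np.uint8(77), np.uint8(74), np.uint8(70)), (383, np.uint8(149), np.uint8(91), np.uint8(62)), (386, np.uint8(149), np.uint8(88), np.uint8(60)), (389, np.uint8(149), np.uint8(88), np.uint8(60)), (392, np.uint8(149), np.uint8(89), np.uint8(61)), (395, np.uint8(211), np.uint8(188), np.uint8(167)), (398, np.uint8(237), np.uint8(232), np.uint8(223)), (401, np.uint8(233), np.uint8(228), np.uint8(218))]
```

Run:
```python
from h import *
im=cv2.imread("pics/w3.png"); s=arm.observe(); c=cam("wrist")
g=im.mean(2)
o=[]
for (x,y) in((.5158,.2403),):
    a=cv2.resize(im[45:155,225:345],None,fx=6,fy=6,interpolation=cv2.INTER_CUBIC)
    for r,z,col in((.014,.097,(0,0,255)),(.0155,.097,(0,255,0)),(.017,.0955,(255,0,0))):
        q=((circ(c,[x,y,z],r)-[225,45]+.5)*6).astype(int); cv2.polylines(a,[q],True,col,1)
    # pole grid axis
    o.append(a)
cv2.imwrite("pics/ov.png",cv2.resize(np.hstack(o),None,fx=.9,fy=.9)); print(a.shape)
```

```text
(660, 720, 3)
```

View pics/ov.png

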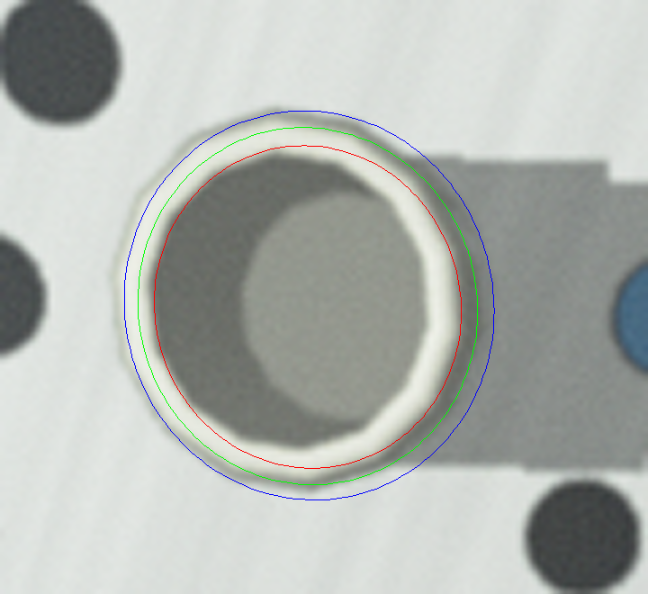

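The overlay circles don't match the rim, because the arm was still settling when the picture was taken. I'll let it settle and measure again.

Emit:
arm_command(
  grip=[-1,-1,-1,-1],
  xyz=[
    [0,-0.01,0],
    [0,-0.01,0],
    [0,0,0],
    [0,0,0],
  ],
  angular=[
    [0,0,0],
    [0,0,0],
    [0,0,0],
    [0,0,0],
  ],
)

```text
clock: 5.25
ee_pos: [0.4316, 0.2317, 0.2139]
tcp_rot: [0.0, 1.0, -0.0, -0.0]
force: [0.1, -0.4, -0.4]
width: 0.0464
grip_force: 10.0
```

Run:
```python
from h import *
s=arm.observe(); print(s["ee_pos"])
c,im=shot("wrist","w4.png"); s=arm.observe(); p=s["ee_pos"]; print(p)
hsv=cv2.cvtColor(im,cv2.COLOR_RGB2GRAY)
m=cv2.inRange(hsv,60,175); m[:, :225]=0; m[160:]=0
c0=proj(c,[.515,.2375,.097]); print(c0)
# radial profiles, first strong rise (inner edge) and max after
pts=[]
for t in np.linspace(0,2*np.pi,48,endpoint=False):
    rr=np.arange(18,40,.25); v=map_coordinates(cv2.GaussianBlur(hsv.astype(np.float32),(0,0),.7),[c0[1]+rr*np.sin(t),c0[0]+rr*np.cos(t)],order=1)
    d=np.gradient(v); k=np.argmax(d); pts.append((c0[0]+rr[k]*np.cos(t),c0[1]+rr[k]*np.sin(t),rr[k],d[k]))
P=np.array(pts)
W=np.array([onz(c,u,v,.097)[:2] for u,v in P[:,:2]])
from scipy.optimize import least_squares
r=least_squares(lambda q:np.hypot(*(W-q[:2]).T)-q[2],[.515,.2375,.014],loss="soft_l1",f_scale=.0004)
print(r.x,(r.fun*1000).round(1))
a=cv2.resize(cv2.imread("pics/w4.png")[40:160,220:340],None,fx=5,fy=5,interpolation=cv2.INTER_CUBIC)
for rr,z,col in((r.x[2],.097,(0,0,255)),(.0155,.097,(0,255,0)),(.017,.0955,(255,0,0))):
    q=((circ(c,[r.x[0],r.x[1],z],rr)-[220,40]+.5)*5).astype(int); cv2.polylines(a,[q],True,col,1)
cv2.imwrite("pics/ov2.png",a)
print((im[240:420,200:440].astype(int)[:, :,0]-im[240:420,200:440].astype(int)[:, :,2]>50)[[85,95]].nonzero()[1][[0,-1]])
```

```text
[0.43159102 0.23173991 0.21391335]
[0.43155949 0.23174982 0.21391578]
[306.48998059 104.72766888]
[0.51520957 0.241481   0.01453523] [ 0.3 -0.2 -0.1 -0.1 -0.3 -0.2  7.8  5.3  3.6  2.2  0.9  0.7 -3.2 -3.3
 -2.8 -2.3 -2.  -1.6 -0.9 -0.7 -0.1  0.1  0.4  0.7  0.8  0.8  0.8  0.6
  0.6  0.3  0.  -0.3 -0.5 -1.1 -1.8 -2.  -2.5 -2.7 -2.9  2.  -3.5  5.6
  7.3  0.5  0.3  0.4  0.1 -0.2]
[ 59 229]
```

View pics/ov2.png

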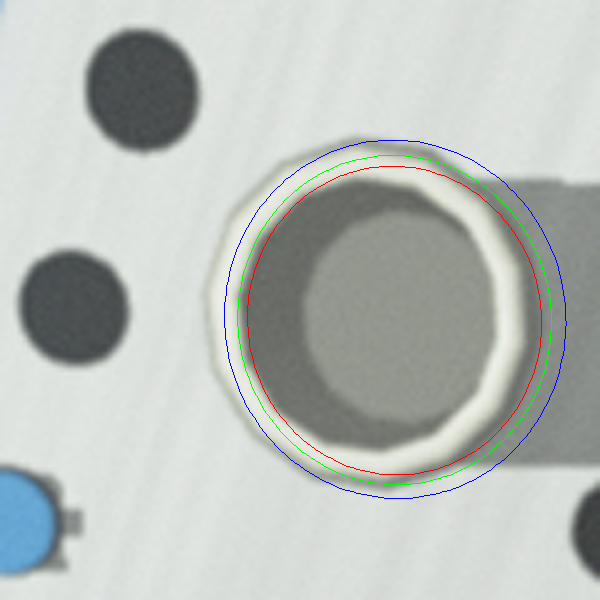

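Averaging the white rim's outer edge gives a centre near (293,102), which puts the tube at about (0.5158,0.2442). That agrees with the refined top and scene picks. Moving over it.

Emit:
arm_command(
  grip=[-1,-1,-1,-1,-1,-1,-1],
  xyz=[
    [0.042,-0.01,0],
    [0.042,-0.01,0],
    [0.042,-0.005,0],
    [0.042,0,0],
    [0,0,0.04],
    [0,0,0.02],
    [0,0,0],
  ],
  angular=[
    [0,0,0],
    [0,0,0],
    [0,0,0],
    [0,0,0],
    [0,0,0],
    [0,0,0],
    [0,0,0],
  ],
)

```text
clock: 6.18
ee_pos: [0.5149, 0.2442, 0.1832]
tcp_rot: [0.0, 1.0, -0.0, -0.001]
force: [-0.1, 0.0, 0.4]
width: 0.0464
grip_force: 10.0
```

Run:
```python
from h import *
s=arm.observe(); p=s["ee_pos"]; print(p,s["force"],s["joint_vel"].round(3))
c,im=shot("scene","s2.png"); t,im2=shot("top","t2.png")
u,v=map(int,proj(c,[p[0],p[1],.1])); a=im[v-50:v+50,u-66:u+67]
cv2.imwrite("pics/s2c.png",cv2.resize(a,None,fx=5,fy=5,interpolation=cv2.INTER_CUBIC)[:,:,::-1])
```

```text
[0.51488146 0.24416143 0.18324819] [-0.06560287  0.04157227  0.35747422] [-0.    -0.019 -0.005 -0.019 -0.003  0.01   0.003]
```

View pics/s2c.png

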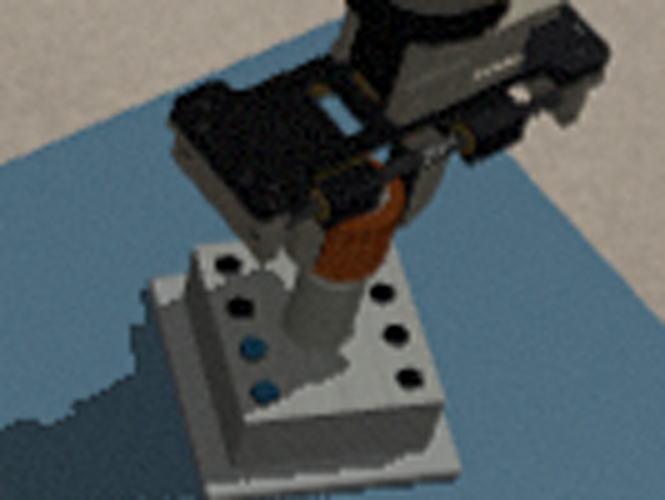

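The guard is lined up just above the tube. I'll lower it gently and watch the force.

Emit:
arm_command(
  grip=[-1,-1,-1,-1,-1,-1],
  xyz=[
    [0.001,0,0.012],
    [0,0,0.012],
    [0,0,0.01],
    [0,0,0.01],
    [0,0,0.008],
    [0,0,0],
  ],
  angular=[
    [0,0,0],
    [0,0,0],
    [0,0,0],
    [0,0,0],
    [0,0,0],
    [0,0,0],
  ],
)

```text
clock: 7.02
ee_pos: [0.5159, 0.2444, 0.1576]
tcp_rot: [0.0, 1.0, -0.0, -0.0]
force: [-0.1, 0.2, -0.8]
width: 0.0463
grip_force: 10.0
```

Emit:
arm_command(
  grip=[-1,-1,-1,-1,-1],
  xyz=[
    [0,0,0.008],
    [0,0,0.008],
    [0,0,0.004],
    [0,0,0.004],
    [0,0,0],
  ],
  angular=[
    [0,0,0],
    [0,0,0],
    [0,0,0],
    [0,0,0],
    [0,0,0],
  ],
)

```text
clock: 7.65
ee_pos: [0.516, 0.2445, 0.1465]
tcp_rot: [0.0, 1.0, -0.0, 0.0]
force: [-2.8, -0.9, 6.0]
width: 0.0462
grip_force: 10.0
```

Contact is at the expected height. One small extra push, then release.

Emit:
arm_command(
  grip=[-1,-1,-0.1,1,1,1,1],
  xyz=[
    [-0.002,0,0.003],
    [0,0,0],
    [0,0,0],
    [0,0,0],
    [0,0,0],
    [0,0,0],
    [0,0,0],
  ],
  angular=[
    [0,0,0],
    [0,0,0],
    [0,0,0],
    [0,0,0],
    [0,0,0],
    [0,0,0],
    [0,0,0],
  ],
)

```text
clock: 8.52
ee_pos: [0.5149, 0.2445, 0.1443]
tcp_rot: [0.0, 1.0, -0.0, -0.0]
force: [-0.2, 0.9, 0.7]
width: 0.0819
grip_force: 0.0
```

Emit:
arm_command(
  grip=[1,1,1,1,1,1,1],
  xyz=[
    [0,0,-0.03],
    [0,0,-0.08],
    [0,0,-0.1],
    [-0.01,0,-0.07],
    [-0.02,0,0],
    [0,0,0],
    [0,0,0],
  ],
  angular=[
    [0,0,0],
    [0,0,0],
    [0,0,0],
    [0,0,0],
    [0,0,0],
    [0,0,0],
    [0,0,0],
  ],
)

```text
clock: 9.4
ee_pos: [0.4998, 0.2441, 0.2837]
tcp_rot: [0.0, 1.0, -0.0, -0.001]
force: [-0.5, -0.2, 0.5]
width: 0.0918
grip_force: 0.0
```

Run:
```python
from h import *
s=arm.observe(); p=s["ee_pos"]; print(p,s["joint_vel"].round(3))
c,im=shot("wrist","w5.png"); print(arm.observe()["ee_pos"])
for a,e in ell(im,(3,120,60),(18,255,255))[:4]: print(a,e,onz(c,*e[0],.111))
v,u=np.array(proj(c,[.515,.2445,.111])).astype(int)[::-1]
a=cv2.resize(im[v-50:v+50,u-60:u+60],None,fx=5,fy=5,interpolation=cv2.INTER_CUBIC)[:,:,::-1].copy(); print(u,v)
cv2.imwrite("pics/w5c.png",a)
```

```text
[0.49975589 0.24410479 0.28365469] [-0.001  0.008  0.003 -0.006  0.003 -0.     0.002]
[0.49991759 0.24412042 0.28358566]
3359.0 ((317.41656494140625, 206.35975646972656), (64.36893463134766, 66.99291229248047), 141.20654296875) [0.51725588 0.24456964 0.111     ]
1696.0 ((317.5395202636719, 208.85787963867188), (45.96305847167969, 47.06188201904297), 91.90362548828125) [0.51551466 0.24448899 0.111     ]
317 209
```

View pics/w5c.png

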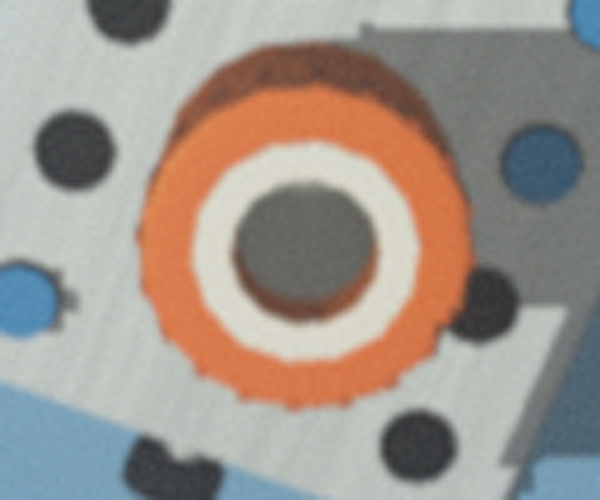

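The guard is on the tube, with its hole at (317.5,208.9). Before moving on I'll check its height by comparing scale with the picture from the bench.

Run:
```python
from h import *
import h
P=camera_params("wrist"); M=np.array(P["mount"])
def camat(p):
    T=np.diag([1.,-1,-1,1]); T[:3,3]=p; N=T@M; return K(P),P["cx"],P["cy"],N[:3,:3],N[:3,3]
for fn,p,z,xy in(("w1",[.4934,-.0248,.2122],.04,[.499,-.0222]),("w5",[.4998,.2441,.2836],.111,[.5155,.2445])):
    im=cv2.imread(f"pics/{fn}.png").astype(int); ch=(im[:,:,2]-im[:,:,0])
    c=camat(p); print(fn,fitc(c,ch,z,xy,.0146,True,dr=.0008))
    print("  outer",fitc(c,ch,z,xy,.023,True,dr=.0008,sign=-1,mask=lambda q:q[:,1]>q[:,1].mean()))
# top + scene views: orange blob vs predicted for home / 3mm high
for n,b in(("scene",(450,167)),("top",(181,260))):
    c,im=shot(n,n+"3.png"); g=im.astype(int); m=((g[...,0]-g[...,2])>60).astype(np.uint8); 
    u,v=map(int,proj(c,[.5155,.2445,.09])); m2=np.zeros_like(m); m2[v-25:v+25,u-25:u+25]=m[v-25:v+25,u-25:u+25]
    ys,xs=m2.nonzero(); print(n,"meas",xs.min(),xs.max(),ys.min(),ys.max(),xs.mean().round(2),ys.mean().round(2))
    for dz in(0,.004,.008):
        q=np.vstack([circ(c,[.5155,.2445,z+dz],.023) for z in(.071,.111)]); print(" pred",dz,q.min(0).round(1),q.max(0).round(1))
```

```text
w1 (array([ 0.4979805 , -0.02324596,  0.01552336]), np.float64(-40.0))
  outer (array([ 0.49804374, -0.02319021,  0.02259806]), np.float64(-40.0))
w5 (array([0.51545792, 0.24374711, 0.01553252]), np.float64(-40.0))
  outer (array([0.51469454, 0.24477282, 0.02190562]), np.float64(-40.0))
scene meas 443 462 156 179 452.59 167.31
 pred 0 [440.4 155.5] [462.9 181. ]
 pred 0.004 [440.7 154.4] [463.2 180. ]
 pred 0.008 [441.  153.3] [463.6 178.9]
top meas 170 181 251 265 174.95 257.21
 pred 0 [167.2 249.7] [187.6 268.6]
 pred 0.004 [166.8 249.4] [187.2 268.4]
 pred 0.008 [166.4 249.1] [186.9 268.2]
```

The scale matches a seated guard: ring radius 15.52 mm on the bench and 15.53 mm now. To be sure, I'll press the top lightly with half-open fingertips.

Emit:
arm_command(
  grip=[-0.26,-0.26,-0.26,-0.26,-0.26,-0.26,-0.26,-0.26,-0.26],
  xyz=[
    [0.031,0,0],
    [0,0,0.06],
    [0,0,0.08],
    [0,0,0.05],
    [0,0,0],
    [0,0,0.01],
    [0,0,0.006],
    [0,0,0.006],
    [0,0,0],
  ],
  angular=[
    [0,0,0],
    [0,0,0],
    [0,0,0],
    [0,0,0],
    [0,0,0],
    [0,0,0],
    [0,0,0],
    [0,0,0],
    [0,0,0],
  ],
)

```text
clock: 10.68
ee_pos: [0.5156, 0.2445, 0.1786]
tcp_rot: [0.0, 1.0, -0.0, 0.0]
force: [0.3, 0.7, 0.6]
width: 0.0347
grip_force: 0.0
```

Emit:
arm_command(
  grip=[-0.26,-0.26,-0.26,-0.26,-0.26],
  xyz=[
    [0,0,0.002],
    [0,0,0.002],
    [0,0,0.002],
    [0,0,0.002],
    [0,0,0],
  ],
  angular=[
    [0,0,0],
    [0,0,0],
    [0,0,0],
    [0,0,0],
    [0,0,0],
  ],
)

```text
clock: 11.3
ee_pos: [0.5157, 0.2446, 0.1764]
tcp_rot: [-0.0, 1.0, -0.0, 0.001]
force: [-5.9, -3.8, 20.6]
width: 0.034
grip_force: 10.4
```

Contact at TCP z ≈ 0.177 confirms the guard is home. Going up and over to the homogeniser.

Emit:
arm_command(
  grip=[-0.26,1,1,1,1,1,1,1,1,1],
  xyz=[
    [0,0,-0.06],
    [0,0,-0.1],
    [0,0.06,-0.12],
    [0,0.1,-0.12],
    [0,0.11,-0.05],
    [0,0.11,0],
    [0,0.11,0],
    [0,0.11,0],
    [0,0.11,0],
    [0,0.11,0],
  ],
  angular=[
    [0,0,0],
    [0,0,0],
    [0,0,0],
    [0,0,0],
    [0,0,0],
    [0,0,0],
    [0,0,0],
    [0,0,0],
    [0,0,0],
    [0,0,0],
  ],
)

```text
clock: 12.55
ee_pos: [0.515, -0.1552, 0.3835]
tcp_rot: [0.0, 1.0, -0.0, 0.0]
force: [0.9, -0.3, -0.7]
width: 0.0919
grip_force: 0.0
```

Emit:
arm_command(
  grip=[1,1,1,1,1,1],
  xyz=[
    [0,0.11,0],
    [0,0.11,0],
    [0.01,0,0],
    [0,0,0],
    [0,0,0],
    [0,0,0],
  ],
  angular=[
    [0,0,0],
    [0,0,0],
    [0,0,0],
    [0,0,0],
    [0,0,0],
    [0,0,0],
  ],
)

```text
clock: 13.3
ee_pos: [0.5205, -0.2622, 0.3836]
tcp_rot: [-0.0, 1.0, 0.001, 0.0]
force: [-0.3, 0.5, -0.2]
width: 0.0915
grip_force: 0.0
```

Run:
```python
from h import *
s=arm.observe(); p=s["ee_pos"]; print(p,s["joint_vel"].round(3))
c,im=shot("wrist","w6.png"); print(arm.observe()["ee_pos"])
g=cv2.cvtColor(im,cv2.COLOR_RGB2GRAY)
u,v=proj(c,[.537,-.282,.231]); print(u,v)
x0,y0=int(u)-60,int(v)-60
for th in(150,180,205):
    for ct in cv2.findContours((g>th).astype(np.uint8),cv2.RETR_CCOMP,cv2.CHAIN_APPROX_NONE)[0]:
        if 200<cv2.contourArea(ct)<12000 and len(ct)>10:
            e=cv2.fitEllipse(ct)
            if np.hypot(e[0][0]-u,e[0][1]-v)<90: print(th,cv2.contourArea(ct),np.round(e[0],1),np.round(e[1],1),onz(c,*e[0],.231).round(4))
```

```text
[ 0.52048898 -0.26218645  0.38358796] [ 0.003  0.002  0.004 -0.002  0.002  0.001  0.003]
[ 0.52043323 -0.26247891  0.38361013]
349.89287159512634 216.09248819806194
150 421.5 [342.2 209.6] [26.6 43.9] [ 0.5412 -0.2771  0.231 ]
180 319.0 [333.  212.9] [14.  35.7] [ 0.539  -0.2713  0.231 ]
205 253.5 [332.7 212.9] [12.1 33.4] [ 0.5391 -0.2712  0.231 ]
```

View pics/w6.png

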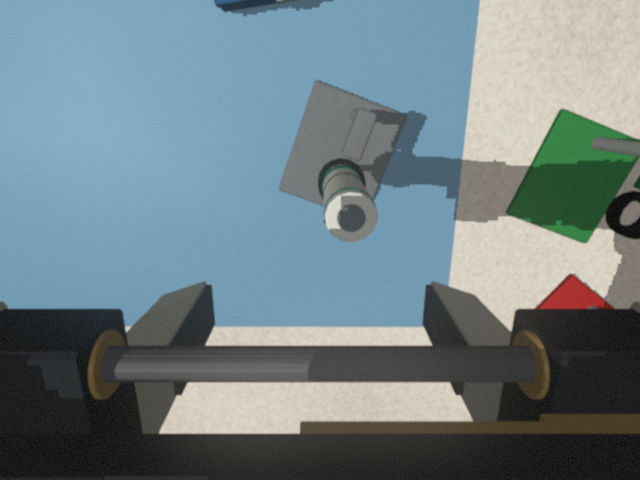

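The wrist view shows the homogeniser's flat top centred at about (350,216), with its dark button at (351,218) in the grey stand. That agrees with (0.537,-0.282). Next is a numeric fit.

Run:
```python
from h import *
c=cam("wrist"); im=cv2.imread("pics/w6.png"); r=im[:,:,2].astype(int)-im[:,:,0]
for f in(False,True): print(fitc(c,r,.231,(.537,-.282),.017,f,dr=.0008,sign=-1,mask=lambda q:q[:,1]>q[:,1].mean()-5))
g=im.mean(2)
print("button",fitc(c,g,.231,(.537,-.282),.008,True,dr=.0008))
print("x range white col 330-370", [(v,int(g[v,350]),int(r[v,350])) for v in range(180,250,4)], [(u,int(g[216,u]),int(r[216,u])) for u in range(316,384,4)])
```

```text
(array([ 0.5371637 , -0.28254895]), np.float64(-40.0))
(array([ 0.53645979, -0.28259138,  0.01640684]), np.float64(-40.0))
button (array([ 0.5358994 , -0.28286994,  0.00903786]), np.float64(-36.312355041503906))
x range white col 330-370 [(180, 98, 1), (184, 102, 3), (188, 87, -27), (192, 173, 11), (196, 133, 7), (200, 127, 5), (204, 99, 0), (208, 73, -8), (212, 76, -7), (216, 72, -8), (220, 78, -7), (224, 77, -9), (228, 76, -9), (232, 116, 1), (236, 125, 4), (240, 123, 1), (244, 152, -64), (248, 149, -63)] [(316, 149, -63), (320, 149, -63), (324, 147, -20), (328, 208, 13), (332, 209, 14), (336, 191, 11), (340, 84, -8), (344, 75, -9), (348, 74, -10), (352, 73, -6), (356, 75, -7), (360, 74, -9), (364, 76, -5), (368, 126, 4), (372, 127, 6), (376, 127, -8), (380, 147, -61)]
```

Emit:
arm_command(
  grip=[1,1,1,1,1,1,1,1,1],
  xyz=[
    [0.016,0.02,0],
    [0.016,0.02,0],
    [0,0,0],
    [0,0,0.06],
    [0,0,0.06],
    [0,0,0.06],
    [0,0,0.06],
    [0,0,0.047],
    [0,0,0],
  ],
  angular=[
    [0,0,0],
    [0,0,0],
    [0,0,0],
    [0,0,0],
    [0,0,0],
    [0,0,0],
    [0,0,0],
    [0,0,0],
    [0,0,0],
  ],
)

```text
clock: 14.48
ee_pos: [0.5353, -0.2831, 0.2381]
tcp_rot: [-0.001, 1.0, -0.0, -0.002]
force: [-0.6, 0.3, 0.2]
width: 0.0917
grip_force: 0.0
```

Emit:
arm_command(
  grip=[-0.1,-0.25,-1,-1,-1,-1,-1,-1],
  xyz=[
    [0,0,0],
    [0,0,0],
    [0,0,0],
    [0,0,0],
    [0,0,0],
    [0,0,0],
    [0,0,0],
    [0,0,0],
  ],
  angular=[
    [0,0,0],
    [0,0,0],
    [0,0,0],
    [0,0,0],
    [0,0,0],
    [0,0,0],
    [0,0,0],
    [0,0,0],
  ],
  force=35,
)

```text
clock: 15.48
ee_pos: [0.5363, -0.2834, 0.2398]
tcp_rot: [-0.0, 1.0, -0.0, -0.0]
force: [-0.5, 0.8, -0.4]
width: 0.0334
grip_force: 35.0
```

Emit:
arm_command(
  grip=[-1,-1,-1,-1,-1,-1,-1,-1,-1,-1],
  xyz=[
    [0,0,-0.02],
    [0,0,-0.04],
    [0,0,-0.06],
    [0,0,-0.08],
    [0,0,-0.06],
    [0,0,-0.04],
    [0,-0.03,0],
    [0,-0.06,0],
    [0,-0.08,0],
    [0,-0.09,0],
  ],
  angular=[
    [0,0,0],
    [0,0,0],
    [0,0,0],
    [0,0,0],
    [0,0,0],
    [0,0,0],
    [0,0,0],
    [0,0,0],
    [0,0,0],
    [0,0,0],
  ],
)

```text
clock: 16.73
ee_pos: [0.5356, -0.1514, 0.3886]
tcp_rot: [-0.0, 1.0, -0.0, -0.001]
force: [0.2, 0.1, -2.2]
width: 0.0335
grip_force: 35.0
```

Emit:
arm_command(
  grip=[-1,-1,-1,-1,-1,-1,-1,-1],
  xyz=[
    [0,-0.09,0],
    [0,-0.09,0],
    [0,-0.06,0],
    [0,-0.03,0],
    [0,0,0],
    [0,0,0],
    [0,0,0],
    [0,0,0],
  ],
  angular=[
    [0,0,0],
    [0,0,0],
    [0,0,0],
    [0,0,0],
    [0,0,0],
    [0,0,0],
    [0,0,0],
    [0,0,0],
  ],
)

```text
clock: 17.73
ee_pos: [0.5364, -0.0194, 0.3898]
tcp_rot: [0.0, 1.0, -0.001, -0.0]
force: [-0.3, -0.3, -1.8]
width: 0.0338
grip_force: 35.0
```

Run:
```python
from h import *
s=arm.observe(); p=s["ee_pos"]; print(p,s["joint_vel"].round(3),s["force"],s["width"],s["grip_force"])
c,im=shot("wrist","w7.png")
x=im.astype(int); rb=x[...,0]-x[...,2]
for n,z in(("tip",-.2238),("ring",-.1588),("nose",-.1408),("shoulder",-.1288),("low nose",-.12)): print(n,proj(c,p+[0,0,z]).round(1))
for v in range(190,345,5):
    k=np.flatnonzero(rb[v,260:380]>-35)+260
    print(v,(k.min(),k.max(),len(k)) if len(k) else None, x[v,318])
h=cv2.cvtColor(im,cv2.COLOR_RGB2HSV); m=cv2.inRange(h,(20,110,60),(38,255,255)); m[:150]=0; m[330:]=0; ys,xs=m.nonzero(); print("yellow",len(xs),xs.min(),xs.max(),ys.min(),ys.max(),xs.mean(),ys.mean())
```

```text
[ 0.53642744 -0.01936846  0.3898127 ] [-0.004  0.    -0.005 -0.001 -0.001  0.    -0.002] [-0.26835672 -0.30184609 -1.82917783] 0.033753848791703345 34.9581241607666
tip [318.3 212.2]
ring [318.3 237.7]
nose [318.3 247. ]
shoulder [318.3 254. ]
low nose [318.3 259.5]
190 None [144 193 217]
195 None [144 191 218]
200 None [141 190 216]
205 None [144 194 218]
210 (np.int64(314), np.int64(320), 7) [101 109 110]
215 (np.int64(313), np.int64(321), 9) [104 111 114]
220 (np.int64(313), np.int64(322), 10) [102 111 114]
225 (np.int64(313), np.int64(322), 10) [103 112 114]
230 (np.int64(309), np.int64(327), 19) [117 122 120]
235 (np.int64(299), np.int64(336), 34) [52 89 86]
240 (np.int64(294), np.int64(340), 37) [ 69 105  99]
245 (np.int64(296), np.int64(343), 46) [121 123 121]
250 (np.int64(293), np.int64(345), 52) [119 123 120]
255 (np.int64(289), np.int64(346), 58) [119 123 120]
260 (np.int64(288), np.int64(348), 61) [68 75 77]
265 (np.int64(287), np.int64(349), 63) [117 120 116]
270 (np.int64(286), np.int64(349), 64) [120 121 119]
275 (np.int64(285), np.int64(350), 66) [120 121 118]
280 (np
[... 209 characters left out ...]
00 (np.int64(260), np.int64(379), 120) [119 120 114]
305 (np.int64(260), np.int64(379), 120) [118 119 112]
310 (np.int64(260), np.int64(379), 120) [117 120 113]
315 (np.int64(260), np.int64(379), 120) [118 118 113]
320 (np.int64(260), np.int64(379), 120) [119 119 113]
325 (np.int64(260), np.int64(379), 120) [80 94 86]
330 (np.int64(260), np.int64(379), 120) [44 78 67]
335 (np.int64(260), np.int64(379), 120) [114 115 107]
340 (np.int64(260), np.int64(379), 120) [119 119 112]Traceback (most recent call last):
  File "<stdin>", line 9, in <module>
    return umr_minimum(a, axis, None, out, keepdims, initial, where)
ValueError: zero-size array to reduction operation minimum which has no identity
```

The grasp is firm and the shaft is upright, with the tip within about 1 mm of the tool axis. Carrying it over the guard.

Emit:
arm_command(
  grip=[-1,-1,-1,-1,-1,-1,-1,-1,-1,-1],
  xyz=[
    [-0.005,-0.04,0],
    [-0.005,-0.08,0],
    [-0.005,-0.09,0],
    [-0.005,-0.09,0],
    [-0.005,-0.09,0],
    [-0.005,-0.08,0],
    [-0.005,-0.04,0],
    [-0.005,-0.017,0],
    [0,0,0],
    [0,0,0],
  ],
  angular=[
    [0,0,0],
    [0,0,0],
    [0,0,0],
    [0,0,0],
    [0,0,0],
    [0,0,0],
    [0,0,0],
    [0,0,0],
    [0,0,0],
    [0,0,0],
  ],
)

```text
clock: 19.02
ee_pos: [0.517, 0.2436, 0.3899]
tcp_rot: [0.0, 1.0, -0.001, 0.0]
force: [0.0, -0.2, -2.3]
width: 0.0337
grip_force: 35.0
```

Emit:
arm_command(
  grip=[-1,-1,-1],
  xyz=[
    [0,0,0],
    [0,0,0],
    [0,0,0],
  ],
  angular=[
    [0,0,0],
    [0,0,0],
    [0,0,0],
  ],
)

```text
clock: 19.4
ee_pos: [0.5166, 0.2448, 0.3899]
tcp_rot: [0.0, 1.0, -0.0, 0.0]
force: [-0.1, -0.0, -0.3]
width: 0.0335
grip_force: 35.0
```

Run:
```python
from h import *
s=arm.observe(); p=s["ee_pos"]; print(p,s["joint_vel"].round(3),s["force"],s["width"],s["tcp_rot"])
c,im=shot("wrist","w8.png"); x=im.astype(int)
# tip fine position in w7 (clean blue background), tool axes taken as in cam now
b=cv2.imread("pics/w7.png").astype(float); d=np.clip((b[:,:,2]-b[:,:,0]+73)/70,0,1)
print("w7 rows",[(v,d[v,308:328].sum().round(1),((d[v,308:328]*np.arange(308,328)).sum()/max(d[v,308:328].sum(),.1)).round(2)) for v in range(205,228)])
q=lambda dx,dy,z: proj(c,p+[dx,dy,z]).round(1)
print("tip disc top",q(.004,0,-.2238),"ctr",q(0,0,-.2238))
print("hole pred",proj(c,[.5155,.2445,.111]).round(1))
ch=x[...,0]-x[...,2]; r=.0155
for rr,sg in((.0155,1),(.023,-1)):
    print("guard fit",rr,fitc(c,ch,.111,(.5155,.2445),rr,dr=.0008,sign=sg,mask=lambda q:q[:,1]<q[:,1].mean()-2))
```

```text
[0.51660188 0.2448007  0.38992059] [-0.003  0.002 -0.002  0.     0.    -0.003  0.001] [-0.09512766 -0.04939284 -0.33916558] 0.03347292159463826 [ 2.08410841e-05  9.99999906e-01 -4.26004091e-04  7.26672854e-05]
w7 rows [(205, np.float64(0.0), np.float64(44.43)), (206, np.float64(0.0), np.float64(0.0)), (207, np.float64(0.1), np.float64(317.33)), (208, np.float64(1.7), np.float64(317.33)), (209, np.float64(4.7), np.float64(317.33)), (210, np.float64(6.7), np.float64(317.28)), (211, np.float64(7.3), np.float64(317.28)), (212, np.float64(7.6), np.float64(317.19)), (213, np.float64(8.1), np.float64(317.19)), (214, np.float64(8.4), np.float64(317.16)), (215, np.float64(8.5), np.float64(317.22)), (216, np.float64(8.7), np.float64(317.29)), (217, np.float64(8.6), np.float64(317.29)), (218, np.float64(8.9), np.float64(317.3)), (219, np.float64(9.0), np.float64(317.32)), (220, np.float64(9.0), np.float64(317.26)), (221, np.float64(9.2), np.float64(317.31)), (222, np.float64(9.3), np.float64(317.32)), (223, np.float64(9.2), np.float64(317.31)), (224, np.float64(9.2), np.float64(317.35)), (225, np.float64(9.4), np.float64(317.37)), (226, np.float64(9.5), np.float64(317.37)), (227, np.float64(9.9), np.float64(317.31))]
tip disc top [318.3 207.5] ctr [318.3 212.3]
hole pred [318.7 198.3]
guard fit 0.0155 (array([0.51451562, 0.24379687]), np.float64(-40.0))
guard fit 0.023 (array([0.51503964, 0.24441701]), np.float64(-39.74117660522461))
```

Emit:
arm_command(
  grip=[-1,-1,-1,-1,-1,-1,-1],
  xyz=[
    [-0.001,0.002,0],
    [0,0,0.02],
    [0,0,0.03],
    [0,0,0.02],
    [0,0,0.01],
    [0,0,0],
    [0,0,0],
  ],
  angular=[
    [0,0,0],
    [0,0,0],
    [0,0,0],
    [0,0,0],
    [0,0,0],
    [0,0,0],
    [0,0,0],
  ],
)

```text
clock: 20.32
ee_pos: [0.5162, 0.2442, 0.3502]
tcp_rot: [-0.0, 1.0, -0.0, 0.0]
force: [0.2, -0.3, -0.8]
width: 0.0333
grip_force: 35.0
```

Run:
```python
from h import *
s=arm.observe(); p=s["ee_pos"]; print(p,s["joint_vel"].round(3))
c,im=shot("wrist","w9.png"); x=im.astype(int)
ch=x[...,0]-x[...,2]
for rr,sg in((.0155,1),(.023,-1)):
    print("guard fit",rr,fitc(c,ch,.111,(.5155,.2445),rr,dr=.0008,sign=sg,mask=lambda q:q[:,1]<q[:,1].mean()-2))
u,v=proj(c,p+[0,0,-.2238]).astype(int); print("tip axis",u,v, "hole",proj(c,[.5152,.2443,.111]).round(1))
for r in range(v-24,v+12,3): print(r,"".join("O" if ch[r,k]>60 else "W" if x[r,k].min()>150 else "." if x[r,k].mean()<95 else "-" for k in range(u-40,u+41)))
# scene view: shaft vs guard
```

```text
[0.51617608 0.24416866 0.35023298] [ 0.001 -0.002  0.    -0.005 -0.002  0.003 -0.002]
guard fit 0.0155 (array([0.51476172, 0.24472266]), np.float64(-40.0))
guard fit 0.023 (array([0.51492151, 0.24442828]), np.float64(-39.87411117553711))
tip axis 318 212 hole [318.3 208.8]
188 ......--WWWWWWWWWWW-OOOOOOOOOOOOOOOOOOOOOOOOOOOOOOOOOOOOOOOO..-----------------..
191 ........-WWWWWWWWW-OOOOOOOOOOOOOOOOOOOOOOOOOOOOOOOOOOOOOOOOOOO.------------.-----
194 ........-WWWWWWWWOOOOOOOOOOOOOOWWWWWWWWWWWWWWWWWWWWOOOOOOOOOOOOO---------..------
197 .....--WWWWWWWWWOOOOOOOOOOOWWWWWWWWWWWWWWWWWWWWWWWWWWWOOOOOOOOOOO----------.--.--
200 WWWWWWWWWWWWWWWOOOOOOOOOOWWWWWWWWW--------------WWWWWWWWWOOOOOOOOO---------------
203 WWWWWWWWWWWWWWOOOOOOOOOOWWWWWWW-------------------WWWWWWWWOOOOOOOOO--------------
206 WWWWWWWWWWWWWWOOOOOOOOOWWWWWW------------------------------OOOOOOO---------------
209 WWWWWWWWWWWWWWOOOOOOOOOWWWWWW-------------..---------------OOOOOOOO--------------
212 WWWWWWWWWWWWWWOOOOOOOOOWWWWWWW-----.------...-----OO-------OOOOOOOO.....---------
215 WWWWWWWWWWWWWWWOOOOOOOOOWWWWWWW--.-------------OOOWWWWWWWWOOOOOOOO..........-----
218 --WWWWWWWWWWWWWWOOOOOOOOOWWWWWWWWW-------------WWWWWWWWWOOOOOOOOOO.........--WWWW
221 WWWWWWWWWWWWWWWWWOOOOOOOOOOOWWWWWWW----------WWWWWWWWWOOOOOOOOOO-.........-WWWWWW
```

Tip and hole agree to about 1 mm. A small correction, then insertion.

Emit:
arm_command(
  grip=[-1,-1,-1,-1,-1,-1,-1],
  xyz=[
    [-0.001,0.002,0],
    [0,0,0],
    [0,0,0.01],
    [0,0,0.02],
    [0,0,0.02],
    [0,0,0.01],
    [0,0,0],
  ],
  angular=[
    [0,0,0],
    [0,0,0],
    [0,0,0],
    [0,0,0],
    [0,0,0],
    [0,0,0],
    [0,0,0],
  ],
)

```text
clock: 21.25
ee_pos: [0.5154, 0.2429, 0.3193]
tcp_rot: [0.0, 1.0, -0.0, -0.0]
force: [0.7, 0.2, -1.8]
width: 0.0336
grip_force: 35.0
```

Emit:
arm_command(
  grip=[-1,-1,-1,-1,-1,-1,-1,-1],
  xyz=[
    [0,0,0.01],
    [0,0,0.02],
    [0,0,0.02],
    [0,0,0.02],
    [0,0,0.02],
    [0,0,0.01],
    [0,0,0],
    [0,0,0],
  ],
  angular=[
    [0,0,0],
    [0,0,0],
    [0,0,0],
    [0,0,0],
    [0,0,0],
    [0,0,0],
    [0,0,0],
    [0,0,0],
  ],
)

```text
clock: 22.25
ee_pos: [0.5157, 0.2432, 0.2702]
tcp_rot: [-0.0, 1.0, -0.0, 0.0]
force: [-0.2, 0.0, -1.3]
width: 0.0337
grip_force: 35.0
```

Run:
```python
from h import *
s=arm.observe(); p=s["ee_pos"]; print(p,s["joint_vel"].round(3),s["force"],s["width"],s["tcp_rot"])
c,im=shot("wrist","w10.png"); x=im.astype(int); ch=x[...,0]-x[...,2]
print("guard fit",fitc(c,ch,.111,(.515,.2442),.023,dr=.0008,sign=-1,mask=lambda q:q[:,1]<q[:,1].mean()-2))
c,im=shot("scene","s9.png"); x=im.astype(int)
h=cv2.cvtColor(im,cv2.COLOR_RGB2HSV)
u,v=proj(c,[.515,.2442,.111]).astype(int); print("guide",proj(c,[.515,.2442,.111]),"10mm up",proj(c,[.515,.2442,.121]))
for r in range(v-26,v+12): print(r,*[f"{a[0]},{a[1]},{a[2]}" for a in h[r,u-4:u+5:2]])
```

```text
[0.51570023 0.24317932 0.27021275] [ 0.001 -0.003 -0.002 -0.002  0.001 -0.001 -0.   ] [-0.17443595  0.00708941 -1.26188141] 0.0336689467288481 [-1.52049627e-04  9.99999920e-01 -2.51752113e-04  2.72754288e-04]
guard fit (array([0.51536049, 0.24427602]), np.float64(-39.94651412963867))
guide [452.88522114 162.85348018] 10mm up [453.72111326 160.14561709]
136 35,25,61 15,58,53 26,40,51 15,44,58 24,43,60
137 95,51,85 50,14,54 25,54,52 23,35,59 24,41,62
138 101,90,113 102,77,93 25,55,51 22,42,67 25,45,62
139 101,92,114 101,98,120 19,37,55 27,37,62 23,34,60
140 101,101,126 100,97,124 90,5,56 24,41,62 17,37,62
141 100,100,125 101,99,124 70,15,50 15,33,61 18,39,66
142 100,98,122 100,95,123 21,48,53 20,40,57 27,45,62
143 100,96,122 101,95,123 12,46,55 30,23,34 23,31,65
144 101,96,122 101,96,119 19,35,59 24,26,49 21,30,60
145 101,96,122 100,99,113 14,48,58 35,26,60 45,16,31
146 102,100,123 97,99,88 36,21,60 20,34,67 20,22,69
147 101,94,125 82,75,51 27,37,62 20,23,66 19,29,71
148 100,102,123 65,71,43 30,28,63 25,24,65 30,18,69
149 101,100,123 72,155,33 18,40,64 19,30,67 23,30,69
150 100,96,125 
[... 551 characters left out ...]
6,30 15,30,51
161 27,19,147 10,255,73 20,64,48 30,7,35 11,91,53
162 18,31,81 12,255,66 81,34,52 24,22,58 11,194,71
163 17,22,80 12,163,69 25,56,59 24,61,59 10,222,61
164 39,22,83 45,23,67 23,195,76 22,147,66 10,206,57
165 15,36,84 35,20,76 26,63,57 21,79,68 13,48,102
166 10,160,83 27,28,83 50,11,70 34,18,113 28,21,160
167 10,213,85 15,84,79 15,38,95 17,36,162 18,37,151
168 10,208,86 12,246,82 11,179,94 12,143,155 11,162,146
169 13,235,78 12,234,85 12,220,110 11,213,159 11,214,161
170 11,205,66 11,231,86 11,213,133 11,215,145 11,214,144
171 12,236,66 9,182,77 10,243,66 11,208,70 10,209,77
172 10,207,64 12,233,69 9,187,64 10,211,70 12,193,70
173 11,233,70 9,196,73 11,229,70 12,232,66 11,213,73
```

The ring shows at the mouth of the hole (scene row 164, expected about 163–164), and the shaft is centred to within about 1 mm and still. Handing in.

```bash
python3 -c "
from h import *
s=arm.observe(); print(s['ee_pos'],s['joint_vel'].round(3)); print(arm.sign_off())"
```

```text
[0.51569012 0.24317498 0.27026373] [-0.002 -0.    -0.001  0.002  0.001 -0.001 -0.002]
the job is handed in; nothing more can be done
None
```

The job is handed in at about 22 s of the 72 s limit, though no verdict came back: the guard is home on the tube and released, and the homogeniser is held upright and still, centred in the hole to about 1 mm, with its ring about level with the guard's top.

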